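Change the desiccant capsules in the filament dryer pot

ROBOT

A 6-joint arm with a two-finger parallel gripper is mounted at the origin on the work surface. World frame = base frame: x ahead of the robot, y to its left, z up, the work surface at z = 0. Lengths are in mm, angles in rad, forces in N, time in s.
With the tool pointing down it reaches from about 350 to 975 mm from the base axis. Payload 7.1 kg.
Tool frame: the origin (TCP) lies on the front face of the gripper's body, between the roots of the fingers; the fingertips stand 80 mm ahead of it and the grasp point (between the pads) lies 61 mm ahead of it (env.tips_ahead is the distance from the TCP to the fingertips, in mm); z points along the fingers, y is the line along which they close (so a half turn about z gives the same grasp; the last joint's range is limited). The gripper opens to 88 mm and grips with 3 to 60 N. Pads are 20 mm wide; open, the fingers measure 115 mm over their backs; the gripper's body (75 mm by 178 mm) begins 61 mm behind the grasp point.
Start: joints at [1.181, 0.423, 1.63, -0, 1.089, -0.019], TCP at [226.444, 582.519, 302.675] pointing down, gripper open.
Joint ranges: [-3, 3], [-0.9, 2.11], [0.09, 2.58], [-1.31, 4.45], [0.11, 2.69], [-2.54, 2.54]. Speed limits (rad/s): [2.39, 2.39, 3.01, 3.14, 3.14, 3.14].

INTERFACE

Orientations are given as a unit quaternion [x, y, z, w].
In Python, from station import env, set_gripper, viewer, workorder gives the robot as it stands. Calls block until the motion is done:
- env.reach(position, orientation): joint-space move of the TCP to a pose.
- env.move_l(position, rot=None, rate=150, f_stop=None): straight line of the TCP; rot=None keeps the orientation; rate is the mean speed in mm/s. With f_stop (N) it stops when the force on the tool has changed by that much, and returns True; else False.
- env.move_joints(angles): joint-space move.
- set_gripper(opening): finger opening in mm; the grip force is fixed at half the most; returns when the fingers have stopped.
- env.hold(seconds).
- env.ik(position, orientation): joint angles nearest the present ones, or None.
- env.read_state(): the state.
- viewer.camera(name): name is "scene" or "top"; returns the picture (420x560x3 uint8, blue, green, red); there is no depth.
- viewer.camera_params(name): a dict with "fx", "fy", "cx", "cy" (pixels), "pose" (4x4, takes a point from camera to world coordinates). Camera axes: x right, y up, looking along -z (the intrinsics and any distortion apply to the point x, -y, -z); pixel columns grow to the right and rows downward; lengths in mm; the calibration is good to about 2 mm. A picture is of the moment at which its call begins. camera_params takes no time and is no camera call.
A pose or a line that the arm cannot do raises env.IKError and nothing moves.
- workorder.sign_off(): hands the job in; it is judged then, once.
The state is a dict: "time_s": time; "qpos": joint angles; "dq": joint speeds; "tau": joint torques, N m; "tool_pos": TCP position; "orientation": TCP orientation; "force": force on the tool from outside, world axes, zero at the start; "wrist_torque": the same for the moment, N m; "width": finger opening in mm; "grip_force": force on a finger pad.
Only numpy, scipy, OpenCV 4.12 (cv2) and the standard library are available. Lean on these libraries where they do the work, as an engineer would, in place of code of your own. Each camera call takes 0.05 s, during which the arm holds its last target. There are 200 camera calls.

TASK

The dryer pot needs its desiccant changed. First, while the pot is still shut, use the pull hook to draw out the fresh capsule that lies back under the clear riser (keep your fingers off it until it is wholly out) and lay the hook back down flat on the bench. Then turn the pot's bayonet cover a quarter turn anticlockwise to its stop, lift it off, move the spent capsules from the pot to the drying tray, stand every fresh capsule upright on the pot's floor, and put the cover back on, turned clockwise fully home to its stop; leave the other things on the bench where they are.

Things in the scene. Friction and masses are not known exactly. Their poses are not given: they have to be found in the camera images.
- pot: Fixed round aluminium pot, bolted down. Inner radius 75 mm, outer wall radius 83, floor 5 mm thick, flat rim 65 mm above the bench. Origin on the bench at its axis, z up. Two steel bayonet claws opposite each other on the rim, out to radius 99, top 78 mm above the bench. Copper air pipes on its +x side, low, out to radius 127
- claw (a point): Centre of one claw's roof; the other is opposite. Roofs: underside 8 mm above the rim, from radius 84 outward, over the angles -12 to 58 and 168 to 238 degrees, counted anticlockwise (from above) from the pot's own +x axis. A lug may enter or leave only between the claws
- cover: Loose cover, 0.35 kg, origin at the centre of its underside, z up. A spigot (radius 72 mm, tapered to 66 at its bottom, 10 deep) enters the pot with 3 mm play; a flange (radius 80, from 10 to 18 mm up) rests on the rim: seated, the origin is 55 mm above the bench. Two lugs (26 wide, 10 to 16 mm up, out to radius 92) at its +x and -x, in line with the bar grip
- grip (a point): Middle of the cover's black bar grip, on the cover's axis, 40 mm above its underside. The bar lies along the cover's x axis: 84 mm long, 16 wide, from 18 (flange top) to 54 mm above the cover's underside. It is for turning and lifting
- lug (a point): Outer end of the cover's +x lug. Locked: cover x along pot x or opposite, lugs under the claws, within 0.1 rad of the locked stop (0 to -1 degree). Turned anticlockwise from above, the lugs come clear from 68 degrees and meet an open stop at 91; in between (best 80) it lifts straight off and goes back on. Clockwise goes home. It turns with friction only, under 0.5 N m
- riser: Fixed low shelf of clear acrylic, 200 mm deep (x), 280 wide (y), on two end panels (10 thick, at y = -135 and 135, x from -77 to 93). Board underside 62, top 72 mm above the bench; front edge at x = -100, towards the robot. Origin on the bench at its middle. Bottles and a carton stand on its back (x over 35 mm), up to 165 mm above the bench
- hook: Pull hook, 0.09 kg, lying flat. Origin on its underside at the handle's middle, z up. Wooden handle 110 mm long (x from -55 to 55), 20 square. From its front end a 6 mm steel rod, axis 10 mm above the underside, runs along +x to x = 160 (axis), bends to +y as a crossbar to y = 48, and ends in a short lip pointing back, its end at x = 145
- crook (a point): On the hook: where the centre of a capsule sits when caught in the crook, x = 139, y = 24 mm in the hook's frame. 42 mm clear between rod and lip
- tray: Fixed open aluminium drying tray, 190 mm (x) by 120 (y), 22 high, 4 mm wall and floor; origin under its centre
- fresh_a: desiccant capsule: a pierced plain steel can, 36 mm in diameter, 40 high, about 90 g (70 to 120), standing upright; origin at the centre of its underside, z up its axis. Fresh; it starts under the riser, 70 to 90 mm behind its front edge
- fresh_b: desiccant capsule: a pierced plain steel can, 36 mm in diameter, 40 high, about 90 g (70 to 120), standing upright; origin at the centre of its underside, z up its axis. Fresh; on the open bench in front of the pot; may be absent
- fresh_c: desiccant capsule: a pierced plain steel can, 36 mm in diameter, 40 high, about 90 g (70 to 120), standing upright; origin at the centre of its underside, z up its axis. Fresh; on the open bench in front of the pot; may be absent
- spent_a: desiccant capsule: a pierced plain steel can, 36 mm in diameter, 40 high, about 90 g (70 to 120), standing upright; origin at the centre of its underside, z up its axis. Spent; it starts on the pot's floor under the cover
- spent_b: desiccant capsule: a pierced plain steel can, 36 mm in diameter, 40 high, about 90 g (70 to 120), standing upright; origin at the centre of its underside, z up its axis. Spent; it starts on the pot's floor under the cover; may be absent
- tape: bystander: roll of paper tape, 60 mm across, 19 high, lying flat on the bench, in the row with the spare capsules
- pen3d: bystander: white 3D-drawing pen, 24 mm thick, 160 long, lying
- cutters: bystander: flush cutters, 110 mm long, 12 high, lying

How it is judged:
By the outcome, as a careful person would: the job done as asked, in the order asked, and still so for the second after the job is handed in, with the robot touching nothing.
Of spent_b, fresh_b, fresh_c only 1 to 3 are there at a start; the rules pass over those that are not, and their reading is None.
At some moment in a run one of hook, fresh_b, fresh_c may be knocked a few centimetres aside while the robot is not near it.
It also fails if it takes over 210 s, if anything falls off the work surface, if the arm or the gripper's body presses on something with over 40 N, if the wrist force passes 120 N, or if a joint passes its speed limit or range.

## Working session

There is one attempt and no reset: what is moved stays moved. The work goes in short steps, each a Python script; the robot and the scene stay as the last script left them, time stands still between calls to the robot, and variables do not carry over. Pictures are saved under pics/ and viewed, at most 14 in all, crops included, and the job is handed in when it is done.

```bash
ls; mkdir -p pics; python3 - <<'E'
from station import env, set_gripper, viewer, workorder
import cv2
for n in("scene","top"):
    cv2.imwrite(f"pics/{n}0.png",viewer.camera(n)); print(n,viewer.camera_params(n))
s=env.read_state();print(s)
E
```

```text
pics
scene {'fx': 422.4032247484446, 'fy': 422.4032247484446, 'cx': 280.18939415104273, 'cy': 205.2639536406518, 'pose': array([[ 7.33326132e-01, -5.22357070e-01,  4.35173385e-01,
         1.01696314e+03],
       [ 6.79841732e-01,  5.56870545e-01, -4.77190125e-01,
        -4.79597586e+02],
       [ 6.92839554e-03,  6.45785017e-01,  7.63487858e-01,
         9.09196766e+02],
       [ 0.00000000e+00,  0.00000000e+00,  0.00000000e+00,
         1.00000000e+00]])}
top {'fx': 426.5145474594893, 'fy': 426.5145474594893, 'cx': 284.11680238460417, 'cy': 212.55977550848405, 'pose': array([[-1.74133293e-04,  9.91461456e-01, -1.30399964e-01,
         3.64455774e+02],
       [-9.99985955e-01, -8.63398482e-04, -5.22926119e-03,
         3.36212778e+01],
       [-5.29719805e-03,  1.30397222e-01,  9.91447681e-01,
         1.37278168e+03],
       [ 0.00000000e+00,  0.00000000e+00,  0.00000000e+00,
         1.00000000e+00]])}
{'time_s': 0.1, 'qpos': array([ 1.18102876e+00,  4.23707083e-01,  1.63064034e+00, -1.41992138e-05,
        1.08858819e+00, -1.89929048e-02]), 'dq': array([ 0.00119146, -0.00112317, -0.00278778,  0.00081858,  0.00254162,
        0.00167841]), 'tau': array([-3.37123693e-04, -5.45612991e+01, -2.74322945e+01,  6.45460607e-02,
        1.88240747e-02, -1.92910306e-05]), 'tool_pos': array([226.28106977, 582.1631208 , 302.00463984]), 'orientation': array([ 1.84323958e-01,  9.82865315e-01, -6.58781699e-04, -1.30127043e-04]), 'force': array([0.24853936, 0.01921955, 0.44310763]), 'wrist_torque': array([ 0.05642844, -0.018855  , -0.03288875]), 'grip_force': 0.0, 'width': 87.78345515265175}
```

View pics/top0.png

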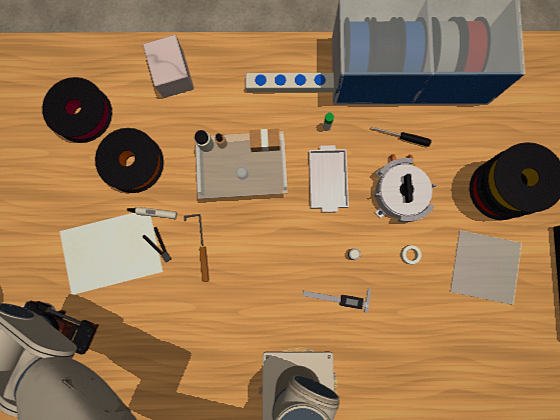

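View pics/scene0.png

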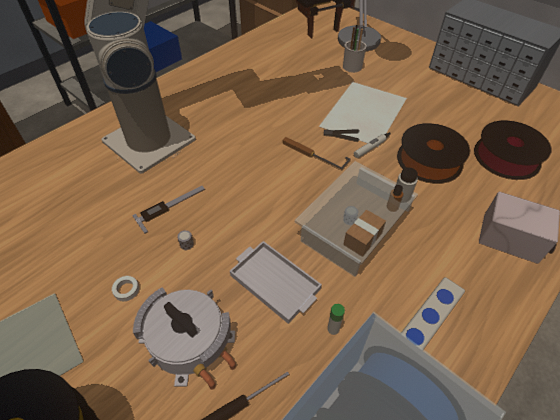

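Top view: the pot is at about (404,190), the tray at (328,180), the riser at (241,165) with a capsule under it at (242,173), and the hook at (203,250). One spare capsule is at (353,254) and the tape at (411,254). I'll write helpers and zoom in.

```bash
cat > h.py <<'E'
import numpy as np, cv2
from station import env, set_gripper, viewer, workorder
from scipy.spatial.transform import Rotation as R
P={n:viewer.camera_params(n) for n in("scene","top")}
def proj(n,p):
    c=P[n];T=c["pose"];q=(np.atleast_2d(p)-T[:3,3])@T[:3,:3]
    return np.c_[c["cx"]+c["fx"]*q[:,0]/-q[:,2], c["cy"]+c["fy"]*q[:,1]/q[:,2]]
def unproj(n,uv,z):
    c=P[n];T=c["pose"];uv=np.atleast_2d(uv).astype(float)
    d=np.c_[(uv[:,0]-c["cx"])/c["fx"],-(uv[:,1]-c["cy"])/c["fy"],-np.ones(len(uv))]@T[:3,:3].T
    return T[:3,3]+d*((z-T[2,3])/d[:,2])[:,None]
def pic(n): return viewer.camera(n)
def crop(im,x0,y0,w,h,s,fn):
    cv2.imwrite("pics/"+fn,cv2.resize(im[y0:y0+h,x0:x0+w],None,fx=s,fy=s,interpolation=cv2.INTER_CUBIC))
E
python3 - <<'E'
from h import *
im=cv2.imread("pics/top0.png")
crop(im,120,120,180,170,4.4,"t_left.png")
crop(im,290,130,160,140,5,"t_right.png") if 0 else crop(im,300,135,150,135,4.4,"t_right.png")
E
```

```text
(no output)
```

View pics/t_left.png

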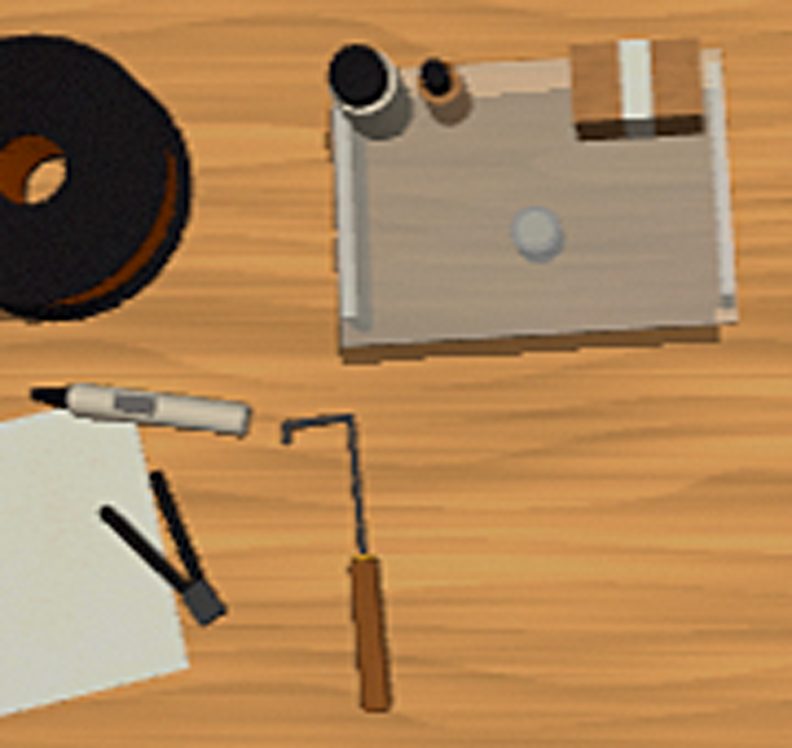

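View pics/t_right.png

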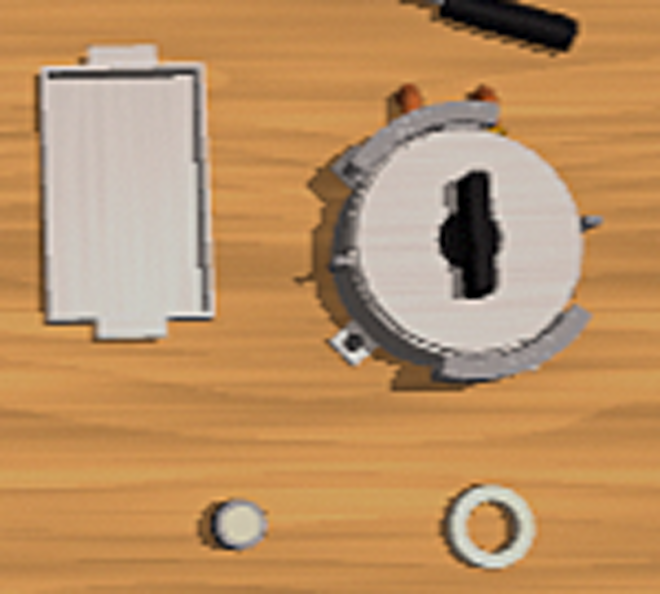

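The left crop shows fresh_a's top centre at about (537,231), the riser's front edge from (342,347) to (720,327), and the hook's rod bend at (350,417), lip end at (287,440) and handle end at (376,711). The right crop shows the flange centre at about (470,240), the bar from (470,297) to (478,172), the spare capsule's top at (240,524) and the tape at (490,526).

```bash
cat > model.py <<'E'
from h import *
def T2(pose,p):
    x,y,a=pose;p=np.atleast_2d(np.array(p,float));c,s=np.cos(a),np.sin(a)
    return np.c_[x+c*p[:,0]-s*p[:,1],y+s*p[:,0]+c*p[:,1],p[:,2]]
def circ(r,z,a0=0,a1=360): 
    t=np.radians(np.linspace(a0,a1,40));return np.c_[r*np.cos(t),r*np.sin(t),0*t+z]
def rect(x0,x1,y0,y1,z): return [(x0,y0,z),(x1,y0,z),(x1,y1,z),(x0,y1,z),(x0,y0,z)]
M={"riser":[rect(-100,100,-140,140,72),rect(-77,93,-140,-130,0),rect(-77,93,130,140,0)],
"pot":[circ(83,65),circ(99,78,-12,58),circ(99,78,168,238),circ(83,0)],
"cover":[circ(80,73),rect(-42,42,-8,8,109)],
"hook":[rect(-55,55,-10,10,20),[(55,0,10),(160,0,10),(160,48,10),(145,48,10)]],
"tray":[rect(-95,95,-60,60,22),rect(-91,91,-56,56,4)],
"cap":[circ(18,40),circ(18,0)],"tape":[circ(30,19)]}
def overlay(n,im,items,S,x0,y0,w,h,fn):
    big=cv2.resize(im[y0:y0+h,x0:x0+w],None,fx=S,fy=S,interpolation=cv2.INTER_CUBIC)
    for m,pose in items:
        for l in M[m]:
            q=(proj(n,T2(pose,l))+.5-[x0,y0])*S
            cv2.polylines(big,[np.round(q).astype(int)],False,(0,0,255) if m!="hook" else (0,255,0),1)
    cv2.imwrite("pics/"+fn,big)
E
python3 - <<'E'
from h import *
L=lambda p:np.array(p)/4.4+[120,120]-.5
Q=lambda p:np.array(p)/4.4+[300,135]-.5
for n,p,z in [("riserFL",L([342,347]),72),("riserFR",L([720,327]),72),("fresh_a",L([537,231]),40),("bend",L([350,417]),10),("barend",L([285,427]),10),("handleback",L([376,711]),20),("handlefront",L([365,556]),20),
 ("flange",Q([470,240]),73),("bar0",Q([471,299]),109),("bar1",Q([478,171]),109),("cap",Q([240,524]),40),("tape",Q([490,526]),19),
 ("trTL",Q([40,69]),22),("trTR",Q([205,64]),22),("trBL",Q([46,323]),22),("trBR",Q([213,318]),22),("pen0",L([68,397]),12),("pen1",L([248,420]),12)]:
    print(n,p.round(1),unproj("top",p,z)[0].round(0))
E
```

```text
riserFL [197.2 198.4] [580. 309.  72.]
riserFR [283.1 193.8] [594.  44.  72.]
fresh_a [241.5 172. ] [671. 177.  40.]
bend [199.  214.3] [538. 315.  10.]
barend [184.3 216.5] [531. 363.  10.]
handleback [205.  281.1] [326. 289.  20.]
handlefront [202.5 245.9] [436. 300.  20.]
flange [406.3 189. ] [ 608. -337.   73.]
bar0 [406.5 202.5] [ 561. -326.  109.]
bar1 [408.1 173.4] [ 650. -334.  109.]
cap [354.  253.6] [ 411. -177.   40.]
tape [410.9 254. ] [ 410. -359.   19.]
trTL [308.6 150.2] [747. -39.  22.]
trTR [346.1 149. ] [ 750. -161.   22.]
trBL [310.  207.9] [557. -42.  22.]
trBR [347.9 206.8] [ 561. -163.   22.]
pen0 [135.  209.7] [553. 522.  12.]
pen1 [175.9 215. ] [536. 389.  12.]
```

```bash
cat > poses.py <<'E'
items=[("riser",(687.5,174.7,.055)),("hook",(381,294.5,.1)),("pot",(606,-334,-.06)),("cover",(606,-334,-.06)),("tray",(653.7,-101,.018)),("cap",(671,177,0)),("cap",(411,-177,0)),("tape",(410,-359,0))]
E
python3 - <<'E'
from model import *; from poses import items
overlay("top",cv2.imread("pics/top0.png"),items,2.8,170,130,280,160,"ov_t.png")
overlay("scene",cv2.imread("pics/scene0.png"),items,2.5,110,130,310,240,"ov_s.png")
E
```

```text
(no output)
```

View pics/ov_t.png

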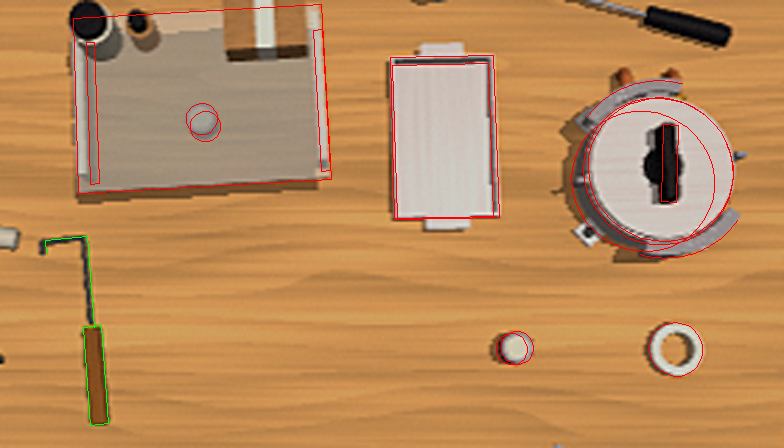

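View pics/ov_s.png

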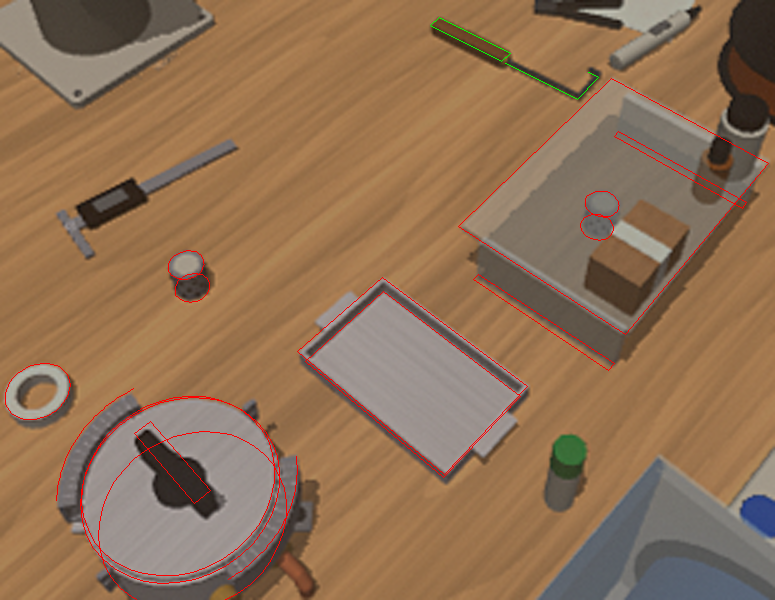

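The overlays fit well for the riser, tray, hook, capsules and tape. I'll check the pot and cover closer up.

```bash
python3 - <<'E'
from model import *; from poses import items
M["cover"]=[circ(80,73),rect(-42,42,-8,8,109)]; M["pot"]=[circ(99,78,-12,58),circ(99,78,168,238),circ(84,78,-12,58),circ(84,78,168,238)]
pc=(606,-334,-.06)
it=[("pot",pc),("cover",pc)]
overlay("top",cv2.imread("pics/top0.png"),it,5.5,368,150,72,76,"a.png")
overlay("scene",cv2.imread("pics/scene0.png"),it,3.8,130,280,105,110,"b.png")
a=cv2.imread("pics/a.png");b=cv2.imread("pics/b.png");cv2.imwrite("pics/ab.png",np.hstack([a,b]))
print(a.shape,b.shape)
E
```

```text
(418, 396, 3) (418, 399, 3)
```

View pics/ab.png

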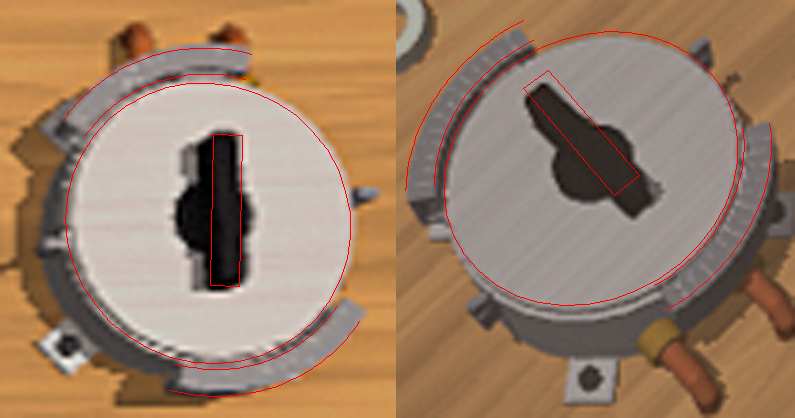

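The pot and cover model agrees in both views to within a few mm, so I take the centre as (608,-335) and yaw as about -0.06. Next I'll check that the hook hasn't moved and grasp it.

```bash
cat >> h.py <<'E'
def down(phi):
    """tool pointing down, tool y along world angle phi"""
    z=np.array([0,0,-1.]);y=np.array([np.cos(phi),np.sin(phi),0]);return R.from_matrix(np.c_[np.cross(y,z),y,z]).as_quat()
def best(p,phi):
    c=[(abs(j[5]),f) for f in(phi,phi+np.pi) if (j:=env.ik(list(p),list(down(f)))) is not None]
    return min(c)[1]
def st(msg=""):
    s=env.read_state();print(msg,"t%.1f"%s["time_s"],"tcp",s["tool_pos"].round(1),"w%.1f"%s["width"],"gf%.0f"%s["grip_force"],"F",s["force"].round(1),"q6 %.2f"%s["qpos"][5]);return s
def L(p,phi=None,rate=150,f=None): return env.move_l(list(p),None if phi is None else list(down(phi)),rate=rate,f_stop=f)
def G(p,phi): env.reach(list(p),list(down(phi)))
E
python3 - <<'E'
from h import *
a=cv2.imread("pics/top0.png");b=pic("top")
print("hookdiff",cv2.absdiff(a,b)[205:290,178:215].max(),"capdiff",cv2.absdiff(a,b)[230:275,335:430].max())
x,y,a=381-15*np.cos(.1),294.5-15*np.sin(.1),.1
phi=best([x,y,180],a+np.pi/2);print(phi)
set_gripper(50)
G([x,y,160],phi)
hit=L([x,y,84],rate=80,f=8);st(hit)
set_gripper(0);st()
L([x,y,88],rate=40);st()
E
```

```text
hookdiff 9 capdiff 7
1.6707963267948966
False t3.3 tcp [366.3 293.2  84.3] w49.8 gf0 F [-1.   0.3 -0.5] q6 -1.02
 t3.9 tcp [366.2 293.1  84.2] w19.9 gf30 F [-1.   0.5  3.8] q6 -1.02
 t4.2 tcp [366.1 293.   88.2] w20.3 gf30 F [ 0.4 -0.4 -0.2] q6 -1.02
```

```bash
cat >> h.py <<'E'
C=np.array([671,177.]);a=.055;u=np.array([np.cos(a),np.sin(a)]);v=np.array([-u[1],u[0]])
def hk(dx,dy,z=88): return list(C+(-139-15+dx)*u+(-24+dy)*v)+[z]
E
python3 - <<'E'
from h import *
phi=a+np.pi/2
L(hk(-125,-75),phi,rate=150)
print(L(hk(22,-75),rate=90,f=8));st()
crop(pic("scene"),220,100,220,170,3.6,"s1.png")
E
```

```text
False
 t7.6 tcp [544.1  70.8  87.9] w19.6 gf30 F [-0.4  0.6 -0.7] q6 -1.52
```

View pics/s1.png

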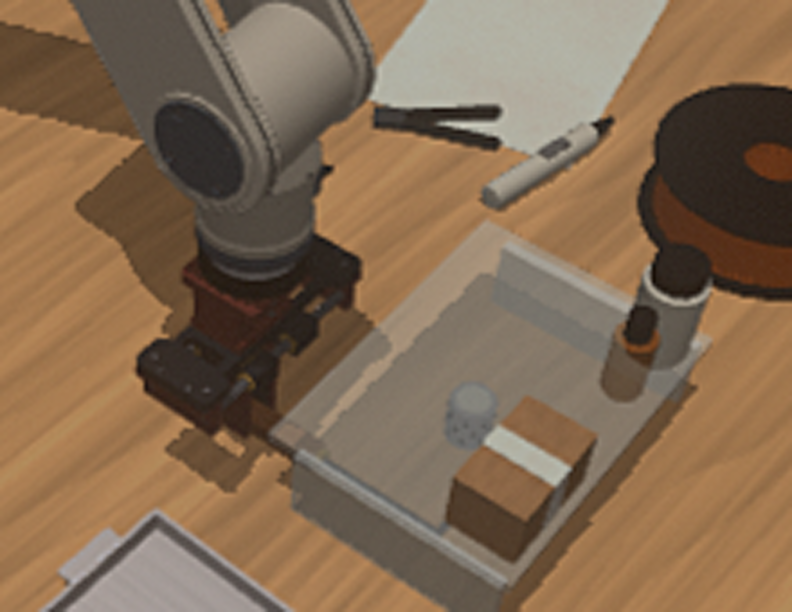

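The gripper is in front of the riser holding the handle, and the capsule at crop (470,415) hasn't moved. The near panel hides the rod. Next is the sideways shift, then a check from the top.

```bash
python3 - <<'E'
from h import *
print(L(hk(22,0),rate=60,f=6));st()
a1=pic("top");b1=pic("scene")
A=cv2.resize(a1[125:215,190:292],None,fx=3.9,fy=3.9,interpolation=2);B=cv2.resize(b1[160:260,295:400],None,fx=3.5,fy=3.5,interpolation=2)
cv2.imwrite("pics/s2.png",np.hstack([A[:350],B[:350]]))
E
```

```text
False
 t9.1 tcp [540.5 145.5  88. ] w19.8 gf30 F [-0.2 -0.2 -1.2] q6 -1.38
```

View pics/s2.png

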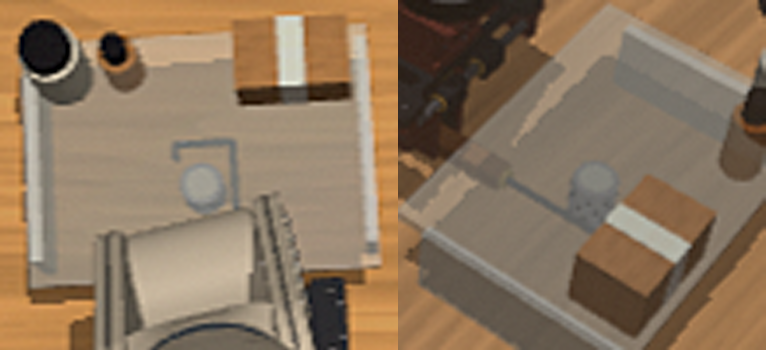

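The crook is behind the capsule, with the crossbar and lip past it at (205,150). I'll pull it out, lift the hook straight up, and lay it back in its original place.

```bash
python3 - <<'E'
from h import *
print(L(hk(-155,0),rate=60,f=15));st("pulled")
L(hk(-151,0),rate=30)
L(hk(-151,0,150),rate=80);st("lifted")
crop(pic("top"),120,140,250,150,3.2,"s3.png")
x,y=381-15*np.cos(.1),294.5-15*np.sin(.1)
L([x,y,150],.1+np.pi/2,rate=150)
L([x,y,90],rate=100); print(L([x,y,83],rate=20,f=5));st("down")
set_gripper(60); L([x,y,200],rate=150)
G([400,0,300],best([400,0,300],0)); st()
im=pic("top");cv2.imwrite("pics/s4full.png",im);cv2.imwrite("pics/s4scene.png",pic("scene"))
from model import overlay
overlay("top",im,[("hook",(381,294.5,.1)),("cap",(671-155*u[0],177-155*u[1],0)),("cap",(411,-177,0))],2.6,150,130,300,170,"s4.png")
E
```

```text
False
pulled t12.3 tcp [363.9 136.1  88. ] w19.7 gf30 F [ 0.6 -0.4 -0.9] q6 -1.30
lifted t13.5 tcp [367.6 136.2 149.8] w19.9 gf30 F [-0.4  0.2 -0.6] q6 -1.30
True
down t15.8 tcp [366.4 293.3  84. ] w20.0 gf30 F [ 0.1 -0.9  3.2] q6 -1.02
 t18.7 tcp [399.9   0.4 299.4] w59.9 gf0 F [-0.4 -0.6  0.1] q6 -0.03
```

View pics/s4.png

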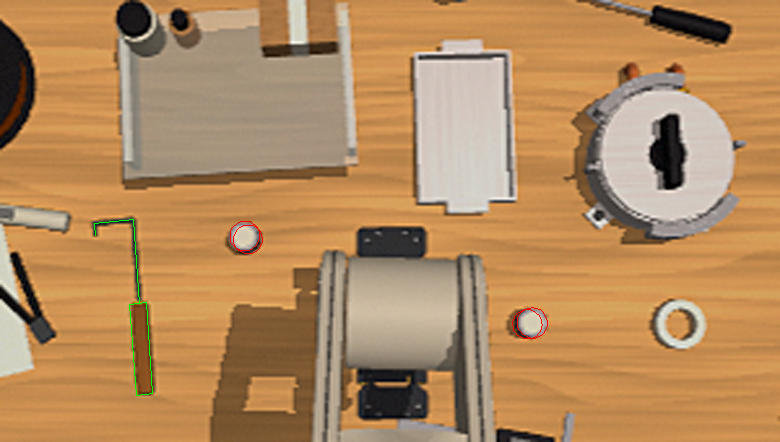

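The hook is back in its original place. fresh_a is at about (516,168), clear of the riser, and the spare hasn't moved. Next I'll grip the cover and turn it.

```bash
python3 - <<'E'
from h import *
c=[608,-335];phi=-.06-np.pi/2
set_gripper(60)
G([*c,240],phi)
print(L([*c,156],rate=80,f=8));st()
set_gripper(0);s=st("grip");print(s["wrist_torque"].round(2))
q=s["qpos"].copy()
for d in [5,20,40,60,75,80,83,86,88,90,92]:
    t=q.copy();t[5]=q[5]-np.radians(d);env.move_joints(list(t));s=env.read_state()
    print(d,s["force"].round(1),s["wrist_torque"].round(2),round(np.degrees(q[5]-s["qpos"][5]),1))
    if d>=75 and abs(s["wrist_torque"][2])>1.0: break
st()
E
```

```text
False
 t21.7 tcp [ 608.4 -335.2  156.7] w59.6 gf0 F [-0.   0.6  0.2] q6 1.11
grip t22.5 tcp [ 607.9 -335.6  156. ] w15.9 gf30 F [-1.2 -3.2 -0.3] q6 1.11
[-0.59  0.31  0.5 ]
5 [ 1.  -0.6 -0.7] [-0.07  0.14  0.09] 4.9
20 [ 0.1 -0.  -0.4] [0.19 0.05 0.1 ] 19.7
40 [-0.4 -0.1  0.3] [0.17 0.04 0.14] 39.7
60 [0.4 1.2 0.1] [0.12 0.   0.11] 59.6
75 [-0.2 -0.3  1.2] [0.07 0.05 0.07] 74.6
80 [-1.   0.4  0.6] [ 0.1  -0.    0.09] 79.7
83 [ 0.8 -0.  -1.1] [ 0.06 -0.04  0.08] 82.8
86 [ 0.3  0.1 -0.4] [ 0.01 -0.07  0.07] 85.8
88 [ 0.9  0.5 -0.8] [ 0.09 -0.12  0.06] 87.9
90 [ 0.1 -0.7 -0.9] [ 0.08 -0.13  0.05] 89.9
92 [ 0.6  0.3 -0.6] [ 0.12 -0.08  0.03] 91.9
 t25.8 tcp [ 607.8 -335.6  156. ] w15.5 gf30 F [ 0.6  0.3 -0.6] q6 -0.49
```

```bash
python3 - <<'E'
from h import *
a1=pic("top");b1=pic("scene")
A=cv2.resize(a1[145:235,355:450],None,fx=4,fy=4,interpolation=2);B=cv2.resize(b1[250:390,110:250],None,fx=2.85,fy=2.85,interpolation=2)
n=min(len(A),len(B));cv2.imwrite("pics/s5.png",np.hstack([A[:n],B[-n:]]))
E
```

```text
(no output)
```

View pics/s5.png

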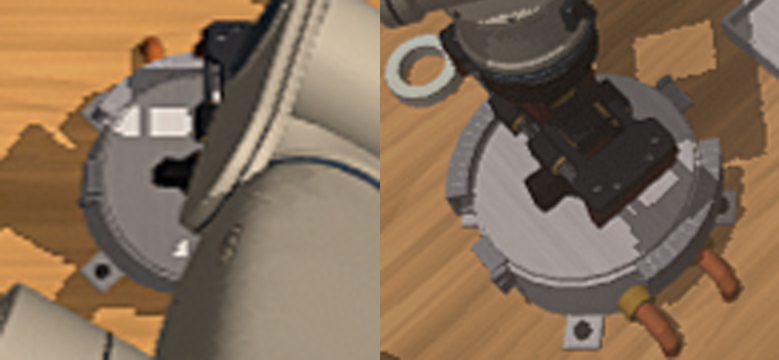

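The cover has turned: its bar end points left at (165,172) in the top view, and the lugs at (487,260) and (675,95) in the scene view are clear of the claws. I'll ease back to 82 degrees and lift it.

```bash
python3 - <<'E'
from h import *
q=env.read_state()["qpos"].copy();q[5]+=np.radians(9);env.move_joints(list(q))
s=st("pre-lift");np.save("prelift.npy",np.r_[s["tool_pos"],s["orientation"],s["qpos"]])
p=s["tool_pos"]
print(L([p[0],p[1],p[2]+12],rate=25,f=12));st()
print(L([p[0],p[1],240],rate=100,f=15));st()
env.hold(.2)
cv2.imwrite("pics/s6.png",pic("scene"))
L([p[0],p[1],300])
c=[455,25];f=best([*c,300],0);print("phi",f)
G([*c,300],f); L([*c,115],rate=150)
print(L([*c,98],rate=25,f=5));s=st("down");np.save("coverdown.npy",np.r_[s["tool_pos"],f])
set_gripper(60);L([*c,250],rate=200)
G([420,150,380],best([420,150,380],0))
st()
a1=pic("top");cv2.imwrite("pics/s7t.png",a1)
crop(a1,240,140,210,150,3.7,"s7.png")
E
```

```text
pre-lift t26.2 tcp [ 607.9 -335.6  156. ] w16.1 gf30 F [ 0.7 -0.5 -0.9] q6 -0.34
False
 t26.8 tcp [ 607.8 -335.6  168. ] w15.9 gf30 F [-0.2 -0.3 -3.8] q6 -0.34
False
 t27.7 tcp [ 607.5 -335.3  239.4] w15.8 gf30 F [ 0.5  0.1 -3.8] q6 -0.34
phi 0
True
down t31.9 tcp [455.   25.  100.7] w15.9 gf30 F [0.3 0.1 0.7] q6 0.03
 t34.4 tcp [419.6 149.6 378.5] w59.9 gf0 F [ 1.1 -0.6 -0.8] q6 0.32
```

View pics/s7.png

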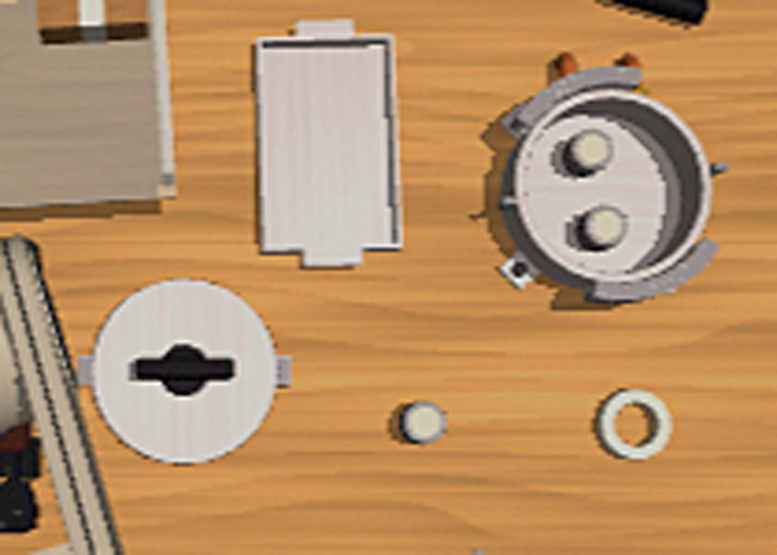

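The pot is open with two spent capsules, their tops at crop (591,152) and (606,228). The rim centre is at about (613,187), the spare is at (424,422), and the cover lies safely at (185,370). I'll move the spent capsules to the tray.

```bash
cat >> h.py <<'E'
def pick(c,zb,phi,op=58):
    set_gripper(op);G([*c,230],phi)
    if L([c[0],c[1],zb+89],rate=110,f=8): st("HIT");raise SystemExit
    set_gripper(0);s=st("pick");assert 33<s["width"]<39
    L([c[0],c[1],230],rate=150);s=env.read_state();assert 33<s["width"]<39
def place(c,zb,phi,op=52):
    G([*c,230],phi);L([c[0],c[1],zb+97],rate=130);print("contact",L([c[0],c[1],zb+86],rate=20,f=4));st()
    set_gripper(op);L([c[0],c[1],230],rate=150)
E
python3 - <<'E'
from h import *
Q=lambda p:np.array(p)/3.7+[240,140]-.5
g=lambda p,z:unproj("top",Q(p),z)[0][:2]
rim=g([613,187],65);s1=g([591,152],45);s2=g([606,228],45);fb=g([424,422],40)
print(rim.round(1),s1.round(1),s2.round(1),fb.round(1))
print([np.linalg.norm(s-[608,-335]).round(1) for s in(s1,s2)])
phi=-np.pi/2
tr=lambda x,y:np.array([653.7+x-.018*y,-101+y+.018*x])
pick(s1,5,phi);place(tr(45,0),4,phi)
pick(s2,5,phi);place(tr(-45,0),4,phi)
G([420,150,380],best([420,150,380],0))
im=pic("top");im2=pic("scene");cv2.imwrite("pics/s8t.png",im);cv2.imwrite("pics/s8s.png",im2)
A=cv2.resize(im[140:290,215:450],None,fx=1.7,fy=1.7,interpolation=2);B=cv2.resize(im2[150:390,110:400],None,fx=1.33,fy=1.33,interpolation=2)
n=min(len(A),len(B));cv2.imwrite("pics/s8.png",np.hstack([A[:n],B[-n:]]));st()
E
```

```text
[ 606.8 -335.9] [ 640.9 -323.9] [ 575.1 -334.3] [ 411.  -176.9]
[np.float64(34.7), np.float64(32.9)]
pick t38.5 tcp [ 641.1 -324.    94.4] w35.4 gf30 F [-1.2 -0.3  2.6] q6 1.09
contact True
 t42.1 tcp [ 698.9 -100.2   93.1] w35.6 gf30 F [-0.1  0.7  2.9] q6 1.41
pick t46.9 tcp [ 575.2 -334.4   94.3] w35.4 gf30 F [-0.2 -0.9  3.4] q6 1.03
contact True
 t50.5 tcp [ 608.9 -101.8   93.1] w35.6 gf30 F [-0.4  0.1  3.2] q6 1.39
 t53.4 tcp [420.5 149.6 379.4] w52.3 gf0 F [-0.3 -0.8  0.3] q6 0.32
```

View pics/s8.png

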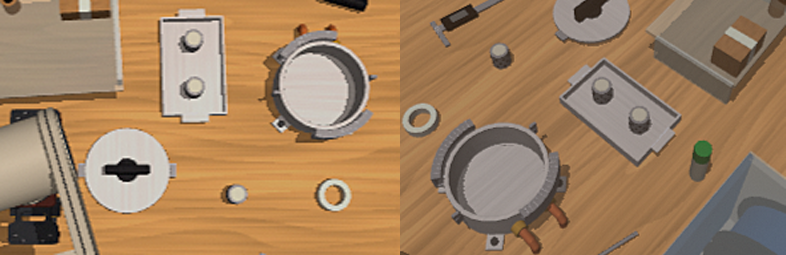

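Both spent capsules stand in the tray and the pot is empty. I'll check the spare hasn't shifted, then load both fresh capsules.

```bash
python3 - <<'E'
from h import *
phi=-np.pi/2
im=pic("top");ref=cv2.imread("pics/s7t.png");d=cv2.absdiff(im,ref)[230:275,335:430].max();print("diff",d);assert d<30
pick([411,-177],0,phi);place([575,-335],5,phi)
fa=C-155*u;print(fa)
pick(list(fa),0,best([*fa,230],phi));place([641,-335],5,phi)
G([420,150,380],best([420,150,380],0))
im=pic("top");im2=pic("scene");cv2.imwrite("pics/s9t.png",im)
A=cv2.resize(im[140:290,215:450],None,fx=1.7,fy=1.7,interpolation=2);B=cv2.resize(im2[150:390,110:400],None,fx=1.33,fy=1.33,interpolation=2)
n=min(len(A),len(B));cv2.imwrite("pics/s9.png",np.hstack([A[:n],B[-n:]]));st()
E
```

```text
diff 6
pick t57.1 tcp [ 411.2 -177.1   89.3] w35.1 gf30 F [-0.4  0.1  4.7] q6 1.14
contact True
 t60.7 tcp [ 575.2 -335.1   94. ] w35.8 gf30 F [0.3 0.8 4.4] q6 1.03
[516.23437841 168.47929737]
pick t66.4 tcp [516.4 168.6  89.3] w35.4 gf30 F [-0.8  0.8  3.4] q6 -1.28
contact True
 t71.1 tcp [ 641.2 -335.1   94.1] w35.4 gf30 F [-0.2  0.7  4. ] q6 1.07
 t74.8 tcp [420.5 149.6 379.8] w52.2 gf0 F [-0.1  0.  -0.3] q6 0.32
```

View pics/s9.png

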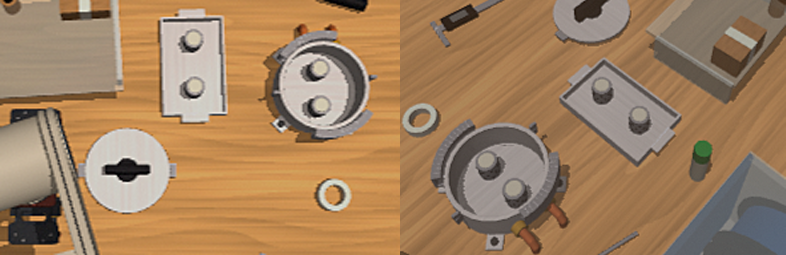

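Both fresh capsules stand in the pot at (318,70) and (318,105). Now the cover goes back on.

```bash
python3 - <<'E'
from h import *
d=np.load("coverdown.npy");p0=np.load("prelift.npy");p=p0[:3];o=p0[3:7]
set_gripper(60);G([d[0],d[1],200],d[3]);print(L(d[:3],rate=100,f=8))
set_gripper(0);st("grip");L([d[0],d[1],300],rate=130);st()
env.reach([p[0],p[1],260],list(o));st()
L([p[0],p[1],175],rate=100)
print(L([p[0],p[1],p[2]-2],rate=20,f=8));s=st("seated")
cv2.imwrite("pics/s10.png",pic("scene"))
E
```

```text
False
grip t77.9 tcp [455.   25.  100.7] w16.0 gf30 F [-0.4 -0.3  1.3] q6 0.03
 t79.6 tcp [454.6  25.  299.3] w15.6 gf30 F [-0.6  0.1 -3.7] q6 0.03
 t81.1 tcp [ 608.  -334.2  260.2] w15.8 gf30 F [ 0.7  0.3 -3.3] q6 -0.34
True
seated t83.0 tcp [ 607.7 -335.5  155.7] w16.3 gf30 F [-0.3 -0.5  5.1] q6 -0.34
```

```bash
python3 - <<'E'
from h import *
q=env.read_state()["qpos"].copy()
for d in [15,30,45,60,72,78,81,83,84,85,86,87,88,89,90]:
    t=q.copy();t[5]=q[5]+np.radians(d);env.move_joints(list(t));env.hold(.1);s=env.read_state()
    print(d,s["force"].round(1),s["wrist_torque"].round(2),round(np.degrees(s["qpos"][5]-q[5]),1))
    if abs(s["wrist_torque"][2])>(1.2 if d>75 else 2): break
s=st()
E
```

```text
15 [0.9 0.6 0.2] [ 0.01 -0.05 -0.04] 14.8
30 [ 1.3 -0.1 -0.8] [ 0.07  0.01 -0.05] 29.8
45 [ 0.5  0.4 -1.1] [ 0.13 -0.06 -0.03] 44.8
60 [ 0.9 -0.2 -0.4] [ 0.12 -0.06 -0.  ] 59.8
72 [ 0.7 -0.6 -0.1] [ 0.2  -0.02 -0.02] 71.7
78 [ 1.4 -0.7 -0. ] [ 0.17 -0.08 -0.03] 77.8
81 [-1.1  0.4  0.7] [ 0.21  0.02 -0.05] 80.9
83 [-1.4 -3.   0.7] [-0.15  0.25  0.51] 82.9
84 [-2.  -4.6  1.5] [-0.59  0.32  0.77] 84.0
85 [-1.9 -5.  -0.8] [-0.64  0.23  0.81] 85.0
86 [-1.  -4.5 -0.6] [-0.67  0.21  0.81] 86.0
87 [-1.1 -5.2 -0.4] [-0.69  0.    0.81] 87.0
88 [-0.5 -4.9 -0.3] [-0.67 -0.03  0.87] 88.0
89 [-0.4 -5.1  0.1] [-0.7  -0.1   0.95] 89.0
90 [ 0.8 -5.8 -2.6] [-0.74 -0.26  0.83] 90.0
 t88.8 tcp [ 608.4 -335.8  155.8] w17.9 gf32 F [ 0.8 -5.8 -2.6] q6 1.23
```

The torque plateaued from about 83 degrees, which is the home stop, with the fingers slipping on the bar after that. I'll release and compare numerically with the image from before opening.

```bash
python3 - <<'E'
from h import *
set_gripper(70);p=env.read_state()["tool_pos"];L([p[0],p[1],260],rate=120)
G([400,0,300],best([400,0,300],0));st()
for n,f,(x0,y0,x1,y1) in(("top","s4full",(375,160,435,220)),("scene","s4scene",(135,285,225,365))):
    ref=cv2.imread(f"pics/{f}.png");im=pic(n);cv2.imwrite(f"pics/fin_{n}.png",im);dd=cv2.absdiff(ref,im).max(2)
    print(n,"pot diff max",dd[y0:y1,x0:x1].max(),"n>40",(dd[y0:y1,x0:x1]>40).sum(),"hook",dd[205:290,178:215].max() if n=="top" else "")
    for k,i in(("ref",ref),("now",im)):
        m=(i[y0:y1,x0:x1].max(2)<45).astype(np.uint8);c=max(cv2.findContours(m,0,1)[0],key=cv2.contourArea)
        mu=cv2.moments(m*0+cv2.drawContours(m*0,[c],0,1,-1));print(k,"centroid",round(mu["m10"]/mu["m00"]+x0,2),round(mu["m01"]/mu["m00"]+y0,2),"angle",round(np.degrees(.5*np.arctan2(2*mu["mu11"],mu["mu20"]-mu["mu02"])),2))
E
```

```text
t92.2 tcp [ 4.007e+02 -3.000e-01  3.001e+02] w69.7 gf0 F [-0.9 -0.5  1. ] q6 -0.03
top pot diff max 127 n>40 115 hook 7
ref centroid 406.79 188.21 angle 88.36
now centroid 406.85 188.06 angle -86.0
scene pot diff max 119 n>40 106 hook 
ref centroid 191.38 333.15 angle 14.72
now centroid 190.07 333.93 angle 19.36
```

```bash
python3 - <<'E'
import cv2,numpy as np
for n,a,b,(x0,y0,x1,y1) in(("top","s4full","fin_top",(392,168,422,208)),("scene","s4scene","fin_scene",(152,305,212,350))):
    A,B=[cv2.imread(f"pics/{f}.png",0)[y0:y1,x0:x1] for f in(a,b)]
    for r in range(0,len(A)):
        print(f"{y0+r:3d} "+"   ".join("".join(" .:-=+*#%@"[::-1][min(int(v)//22,9)] for v in M[r]) for M in(A,B)))
E
```

```text
168 :                    .    .:--   :                 ....... .:--
169                              :                               .:
170   .                                                            
171                                                                
172                                                                
173                :::.              ..              .             
174      .       .*%%%#:                           .*%%%#:         
175             -#@@@@%-                          -#@@@@%-         
176          .=+@@@%%@@-                         =@@@%%@%-         
177 .       .++*@@@%%%@-                      .++*@@@%%%%-         
178         .+=+@@@%%%@-                      .+=*@@@%%@%-         
179         .==+@@@%%%@-                      .==*@@@%%@%-         
180         .+=+@@@%%%@+.                     .+=*@@@%%@%-         
181         .+=+@@@%%%@+.                     .==*@@@%%@%-         
182          .==@@@%%%@+.                     .==#@@@%%%%-         
183          .*#@@@%%%@#:     . ..            .+#@@@@%%@%-         
184         
[... 6679 characters left out ...]
-::::-:::::-::::-:::::::::::::::::::::::::::::::::::::::::-+
345 ::::::-::::::::::--::::::::::::::::::::::::::::::::-:::::-==   ::::::::::-:::-:--:::::::::::::::::::::::::::::::::::::::-++
346 :--::::::::--:::-:--::::::::::::::::::::::::::::::::::::-=+=   ::::::::-:::::::::::::::::::::::::::::::::::::::::::::::-+==
347 -::::::::-:::::-:-::::::::::::-:::::::::::::::::::::::::=+==   :::::::::::----::::::::::::::::::::::::::::::::::::::::-====
348 :::-::::::::::--:-::::::::::::::::::::::::::::::::::::-=+===   :::::::::::--:-::::::::::::::::::::-::::::::::::::::::-=+===
349 ::::::::-::::-:-:::::::::::::::::::::::::::::-:::::::-=+====   :::::-:::---::::::::::::::::::::::::::::::::::-::::::-=+====
```

The bar now sits about 4 degrees further clockwise than before opening. This fits the hard stop I felt at about 83 degrees and the claw yaw, so the cover is fully home. The hook is undisturbed and the robot is clear, so I'm signing off.

```bash
python3 -c "
from h import *
print(workorder.sign_off())"
```

```text
the job is handed in; nothing more can be done
None
```

The job is handed in at about 92 s on the robot's clock: the hook is back flat in its original place, both spent capsules stand in the tray, both fresh ones stand in the pot, and the cover is turned clockwise to its stop (opening, I turned it about 92 degrees without feeling a stop; the final seating was checked by torque and image comparison only).

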